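# Reunite the column clamp with its own cap

## Robot

A 7-joint arm with a two-finger parallel gripper is mounted at the origin on the work surface. World frame = base frame: x ahead of the robot, y to its left, z up, the work surface at z = 0. Lengths are in m, angles in rad, forces in N, time in s.
With the tool pointing down it reaches from about 0.375 to 0.925 m from the base axis. Payload 3.1 kg.
Tool frame: the origin (TCP) lies between the finger pads; the fingertips stand 19 mm ahead of it and the grasp point (between the pads) is the TCP; z points along the fingers, y is the line along which they close (so a half turn about z gives the same grasp; the last joint's range is limited). The gripper opens to 85 mm and grips with 20 to 120 N. Pads are 22 mm wide; open, the fingers measure 114 mm over their backs; the gripper's body (76 mm by 85 mm) begins 54 mm behind the grasp point. The pads swing forward as they close: fully open they stand 13 mm farther back than shut.
Start: joints at [-1.37, 0.383, 0.044, 1.598, -0.018, 1.161, -0.05], TCP at [0.191, 0.621, 0.25] pointing down, gripper open.
Joint ranges: [-2.61, 2.61], [-0.41, 2.15], [-1.48, 1.57], [0, 2.5], [-1.57, 4.71], [0.05, 1.97], [-2.85, 2.85]. Speed limits (rad/s): [2.79, 2.79, 3.14, 3.14, 3.14, 3.14, 3.14].

## Interface

Orientations are given as a unit quaternion [x, y, z, w].
In Python, from bench import move_ptp, movel, move_j, move_gripper, pause, inverse_kinematics, read_camera, camera_params, MotionError, sign_off, look_for, tip_of, read_time_s, read_qpos, read_joint_vel, read_effort, read_eef_pos, read_tcp_rot, read_ft_force, read_ft_torque, read_finger_gap, read_grasp_force gives the robot as it stands. Calls block until the motion is done:
- move_ptp(position, orientation): joint-space move of the TCP to a pose.
- movel(position, orientation=None, speed=0.15): straight line of the TCP; orientation=None keeps the orientation; speed is the mean speed in m/s.
- move_j(angles): joint-space move.
- move_gripper(opening, effort=None): finger opening in m; effort is the grip in N (None keeps the last); returns when the fingers have stopped.
- pause(seconds).
- inverse_kinematics(position, orientation): joint angles nearest the present ones, or None.
- read_camera(name): name is "side" or "top"; returns the picture (384x512x3 uint8, red, green, blue); there is no depth.
- camera_params(name): a dict with "K" (3x3 intrinsics, pixels), "camera_from_world" (4x4, takes a point from world to camera coordinates). Camera axes: x right, y down, z forward; pixel columns grow to the right and rows downward; lengths in m; the calibration is good to about 2 mm. A picture is of the moment at which its call begins. camera_params takes no time and is no camera call.
A pose or a line that the arm cannot do raises MotionError and nothing moves.
- sign_off(): hands the job in; it is judged then, once.
Trained networks look in the newest picture that a camera, given by its name, has taken for a name from the list of things; names that differ only in an ending like _2 or _b are one class to them, and where a whole thing is asked for, a point or a joint stands for the part that bears it (a point fixed in the world has none). Each returns a list of dicts, best first, with "confidence" (0 to 1); they miss things now and then, are a little off and sometimes report something else, mostly with a low value. They report only what shows in the picture. A call takes as long as a camera call. They do not tell look-alikes from the thing itself.
- look_for(camera, name): "at" ([column, row] in pixels, amid what is visible of it).
- tip_of(camera, name): "at" ([column, row] in pixels: a listed point, or the origin of a listed thing).
Readings, each from a call of its own:
- read_time_s(): time.
- read_qpos(): joint angles.
- read_joint_vel(): joint speeds.
- read_effort(): joint torques, N m.
- read_eef_pos(): TCP position.
- read_tcp_rot(): TCP orientation.
- read_ft_force(): force on the tool from outside, world axes, zero at the start.
- read_ft_torque(): the same for the moment, N m.
- read_finger_gap(): finger opening in m.
- read_grasp_force(): force on a finger pad.
Only numpy, scipy, OpenCV 4.12 (cv2) and the standard library are available. Lean on these libraries where they do the work, as an engineer would, in place of code of your own. Each camera call takes 0.05 s, during which the arm holds its last target. There are 200 camera calls.

## Task

Put the open clamp of the glass-column stand back together: of the three washed caps in the blue rack, only its original, whose cut corners match the clamp's two brass posts, drops home between the end plates. Lift that cap out by its ends, set it down level on the black mat and let go, then take it again by its other two sides and bring it down over the posts until it sits fully home, and let go. The clamp is not clipped exactly at its mark, so feel for it along the column. Leave the other two caps in the rack and do not disturb the bottles or the tube rack.

Things in the scene. Friction and masses are not known exactly. Their poses are not given: they have to be found in the camera images.
- cap_a_center (a point): Centre (15 mm up) of a loose aluminium cap, the open clamp's original: flat-topped block 44 (x) by 60 (y) by 30 mm (z up), about 0.17 kg, groove 26 mm wide, 14 high along x underneath. At diagonal corners (+x,+y) and (-x,-y), the same after half a turn, 9 mm (x) by 14 mm (y) is cut away over the full height, seen from above. Starts in any rack slot, groove down, x along the rack's x.
- cap_b_center (a point): Centre (15 mm up) of a loose aluminium cap, another stand's, does not fit: flat-topped block 44 (x) by 60 (y) by 30 mm (z up), about 0.17 kg, groove 26 mm wide, 14 high along x underneath. At diagonal corners (+x,-y) and (-x,+y), 9 mm (x) by 14 mm (y) is cut away over the full height, seen from above. Starts in any rack slot, groove down, x along the rack's x.
- cap_c_center (a point): Centre (15 mm up) of a loose aluminium cap, another stand's, does not fit: flat-topped block 44 (x) by 60 (y) by 30 mm (z up), about 0.17 kg, groove 26 mm wide, 14 high along x underneath. At both corners of one end, (+x,+y) and (+x,-y), 9 mm (x) by 14 mm (y) is cut away over the full height, seen from above. Starts in any rack slot, groove down, x along the rack's x.
- rack: Fixed blue rack, origin under its middle at bench level, z up. Floor 40 (x) by 240 mm (y), 6 mm thick. Three slots at y = -76, 0, 76 mm, 64 mm wide, open at both x ends, between walls 12 mm thick and 36 mm high. A cap in a slot is level with the walls, 2 mm beside it, and overhangs the floor by about 2 mm at each x end: only those ends can be gripped.
- mat: Fixed black rubber mat, 130 mm (x) by 110 mm (y), 3 mm thick; origin under its middle at bench level. Clear space for setting a cap down.
- mark (a point): Point on the column's axis 45 mm above the bench, over the yellow mark on the fixed column stand; z up, x along the glass column (20 mm thick). The open clamp stands up to 8 mm from here along x, either way: its true place is not in the poses and must be felt or seen; across and in yaw it is true. Its flat parting face, where the cap sits, is 45 mm above the bench.
- column_near (a point): Near end of the column, 140 mm along -x from the mark. About the open clamp: dark end plates, 60 mm wide (y), vertical faces, stand 23.5 to 29.5 mm either side of its middle in x, to 75 mm above the bench, as high as a cap that is home; they cover the cap's ends, so go in holding its y sides (the block below is 54 mm wide). The plates are rigid: feel for them gently.
- column_far (a point): Far end of the column, 193 mm along +x from the mark. A second clamp, closed, 75 mm high, spans x = 113 to 147 mm; leave it. In the open clamp, two brass posts, 20 mm above its parting face, fill 15.5 to 23.5 mm (x) by 17.5 to 30 mm (y) from its middle at (+x,+y) and (-x,-y). Its own cap has 1.5 mm play each way; home, its centre is 60 mm above the bench.
- wash_bottle: White wash bottle, 60 mm in diameter, 185 mm tall, loose, origin under its middle; bystander.
- reagent: Amber bottle with a blue cap, 64 mm in diameter, 140 mm tall, loose, origin under its middle; bystander.
- tube_rack: Yellow tube rack 70 by 160 mm, 36 mm tall, loose, origin under its middle; bystander.
There are look-alikes about, which are no part of the job. Leave any orange or red look-alike of the part that bears cap_a_center alone.

How it is judged:
By the outcome, as a careful person would: the job done as asked, in the order asked, and still so for the second after the job is handed in, with the robot touching nothing.
It also fails if it takes over 51 s, if anything falls off the work surface, if the arm or the gripper's body presses on something with over 40 N, if the wrist force passes 120 N, or if a joint passes its speed limit or range.

## Working session

There is one attempt and no reset: what is moved stays moved. The work goes in short steps, each a Python script; the robot and the scene stay as the last script left them, time stands still between calls to the robot, and variables do not carry over. Pictures are saved under pics/ and viewed, at most 10 in all, crops included, and the job is handed in when it is done.

```bash
mkdir -p pics; ls; python3 - <<'E'
from bench import *
import cv2,numpy as np
for c in("top","side"):
    im=read_camera(c); cv2.imwrite(f"pics/{c}0.png",cv2.resize(im[:,:,::-1],(800,600),interpolation=cv2.INTER_CUBIC)); np.save(f"pics/{c}0.npy",im)
    p=camera_params(c); print(c,np.round(p["K"],1).tolist(),np.round(p["camera_from_world"],3).tolist())
    for n in("cap_a_center","cap_b_center","cap_c_center","rack","mat","mark","column_near","column_far"):
        print(n,[(np.round(d["at"],1).tolist(),round(d["confidence"],2)) for d in tip_of(c,n)[:4]])
print(read_time_s(),read_tcp_rot(),read_ft_force())
E
```

```text
pics
top [[359.8, 0.0, 256.2], [0.0, 359.8, 186.9], [0.0, 0.0, 1.0]] [[0.014, -0.999, 0.03, -0.017], [-0.984, -0.02, -0.18, 0.607], [0.18, -0.027, -0.983, 1.006], [0.0, 0.0, 0.0, 1.0]]
cap_a_center [([168.6, 168.5], 0.8), ([203.0, 213.9], 0.7), ([202.3, 259.9], 0.68)]
cap_b_center [([152.5, 216.5], 0.85), ([182.8, 215.5], 0.7), ([221.4, 166.7], 0.2)]
cap_c_center [([177.9, 218.3], 0.75), ([154.9, 218.4], 0.2)]
rack [([181.9, 214.8], 0.86)]
mat [([268.1, 243.0], 0.98)]
mark [([340.4, 224.8], 0.67)]
column_near [([364.2, 276.6], 0.56), ([185.0, 216.1], 0.51), ([203.5, 213.9], 0.37)]
column_far []
side [[366.7, 0.0, 245.7], [0.0, 366.7, 193.5], [0.0, 0.0, 1.0]] [[0.888, -0.459, 0.002, -0.512], [-0.32, -0.623, -0.714, 0.237], [0.329, 0.634, -0.7, 0.726], [0.0, 0.0, 0.0, 1.0]]
cap_a_center [([160.9, 200.7], 0.88), ([230.5, 145.7], 0.68), ([205.8, 176.6], 0.62)]
cap_b_center [([182.2, 148.7], 0.71)]
cap_c_center [([192.9, 162.8], 0.61)]
rack [([192.2, 169.5], 0.58)]
mat [([201.8, 248.7], 0.67), ([281.8, 152.5], 0.55)]
mark [([269.0, 308.1], 0.86)]
column_near [([217.5, 366.6], 0.56), ([194.9, 167.4], 0.15)]
column_far [([330.0, 246.6], 0.91)]
0.9 [ 1.48843717e-01  9.88860732e-01  2.51028549e-05 -6.33157066e-06] [ 0.12344614  0.25454969 -0.55448873]
```

View pics/top0.png

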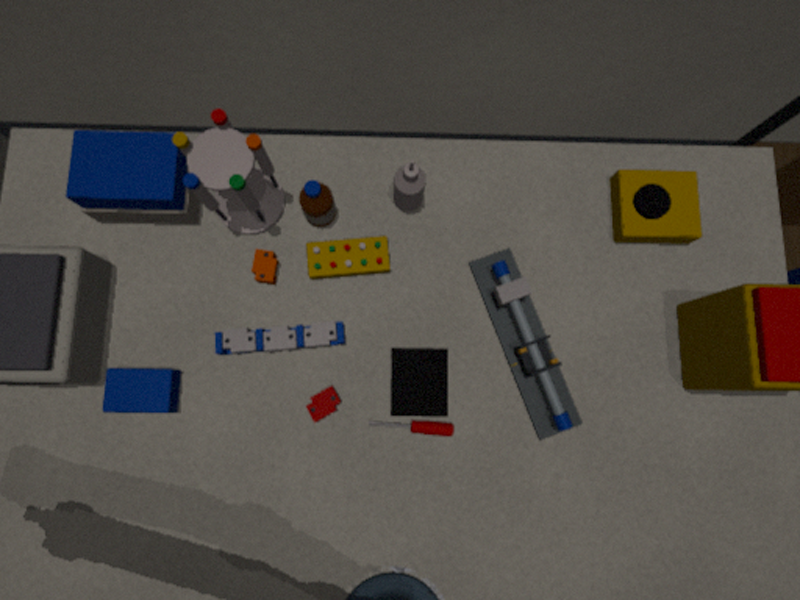

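View pics/side0.png

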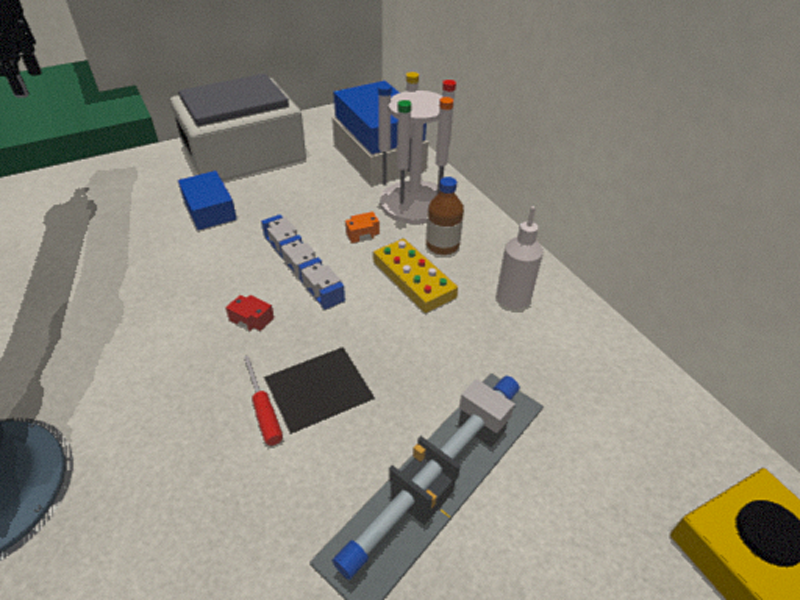

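Top view (800x600 px): blue rack at (280,337) holding three caps at about (240,339), (280,337) and (320,333). Black mat is at (419,381) and the column stand at (525,345), with its open clamp at about (535,355). Candidates for the cap: the three rack caps, an orange look-alike at (265,266) and a red one at (323,403). The last two are excluded. Next is a rectified close crop.

```bash
cat > h.py <<'E'
from bench import *
import cv2,numpy as np
def proj(c,P):
    p=camera_params(c);P=np.atleast_2d(P);X=(p["camera_from_world"]@np.c_[P,np.ones(len(P))].T)[:3];u=p["K"]@X
    return (u[:2]/u[2]).T
def back(c,uv,z):
    p=camera_params(c);T=p["camera_from_world"];R,t=T[:3,:3],T[:3,3]
    o=-R.T@t;d=(R.T@np.linalg.inv(p["K"])@np.c_[np.atleast_2d(uv),np.ones(len(np.atleast_2d(uv)))].T).T
    return o+d*((z-o[2])/d[:,2])[:,None]
def rect(im,c,cen,yaw,z,w,h,s):
    "metric view of plane z; picture right = local y, up = local x ; s px per m. (viewed from above, mirrored: left=+y)"
    ex=np.array([np.cos(yaw),np.sin(yaw),0]);ey=np.array([-ex[1],ex[0],0])
    L=[(h/2,w/2),(h/2,-w/2),(-h/2,-w/2),(-h/2,w/2)]  # (x,y): left = +y, up = +x
    W=np.array([[cen[0],cen[1],z]+a*ex+b*ey for a,b in L])
    W_,H_=int(w*s),int(h*s)
    M=cv2.getPerspectiveTransform(proj(c,W).astype(np.float32),np.float32([[0,0],[W_,0],[W_,H_],[0,H_]]))
    return cv2.warpPerspective(im,M,(W_,H_),flags=cv2.INTER_CUBIC)
def Q(yaw): # tool down, tool y at angle yaw+90deg: tool x along yaw
    from scipy.spatial.transform import Rotation as Ro
    c,s=np.cos(yaw),np.sin(yaw)
    return Ro.from_matrix(np.array([[c,s,0],[s,-c,0],[0,0,-1]])).as_quat()
E
python3 - <<'E'
from h import *
from scipy.spatial.transform import Rotation as Ro
T=np.load("pics/top0.npy");S=np.load("pics/side0.npy")
hsv=cv2.cvtColor(T,cv2.COLOR_RGB2HSV)
m=((hsv[...,0]>100)&(hsv[...,0]<130)&(hsv[...,1]>140)).astype(np.uint8)
m[:200]=0;m[:,:133]=0;m[230:]=0;m[:,225:]=0
ys,xs=np.nonzero(m);W=back("top",np.c_[xs,ys],.036)[:,:2].astype(np.float32)
r=cv2.minAreaRect(W);box=cv2.boxPoints(r);print("rack",r,len(xs))
k=(T.max(2)<35).astype(np.uint8);k[:215]=0;k[270:]=0;k[:,240:]*=1;k[:,:240]=0;k[:,295:]=0
ys,xs=np.nonzero(k);W=back("top",np.c_[xs,ys],.003)[:,:2].astype(np.float32);print("mat",cv2.minAreaRect(W),len(xs))
# column: blue end caps
b=((hsv[...,0]>100)&(hsv[...,0]<130)&(hsv[...,1]>140)).astype(np.uint8);b[:,:300]=0;b[:,400:]=0
n,l,st,cn=cv2.connectedComponentsWithStats(b)
for i in range(1,n):
    if st[i,4]>15: print("blue",cn[i],st[i],back("top",cn[i],.045))
for c,n,z in(("top","mark",.045),("side","mark",.045),("side","column_near",.045),("side","column_far",.045),("side","mat",0),("side","rack",0),("top","mat",0),("top","rack",0),("top","column_near",.045)):
    d={("top","mark"):(340.4,224.8),("side","mark"):(269,308.1),("side","column_near"):(217.5,366.6),("side","column_far"):(330,246.6),("side","mat"):(201.8,248.7),("side","rack"):(192.2,169.5),("top","mat"):(268.1,243),("top","rack"):(181.9,214.8),("top","column_near"):(364.2,276.6)}[c,n]
    print(c,n,back(c,d,z).round(4))
print("R",Ro.from_quat(read_tcp_rot()).as_matrix().round(2).tolist())
cen=r[0];e=box[1]-box[0];e2=box[2]-box[1];e=e if np.linalg.norm(e)>np.linalg.norm(e2) else e2
if e[1]<0:e=-e
yaw=np.arctan2(-e[0],e[1]);print("rack yaw",yaw)
a=rect(T,"top",cen,yaw,.036,.26,.08,3000);a2=rect(S,"side",cen,yaw,.036,.26,.08,3000)
cv2.imwrite("pics/rack.png",np.vstack([a,a2])[:,:,::-1])
E
```

```text
rack ((0.5194800496101379, 0.21935196220874786), (0.04103415459394455, 0.23845861852169037), 5.974930286407471) 245
mat ((0.44362208247184753, -0.04520838335156441), (0.12613339722156525, 0.10461500287055969), 0.0037927518133074045) 1482
blue [319.80722892 171.75903614] [315 167  11  12  83] [[ 0.65988045 -0.19826952  0.045     ]]
blue [359.68421053 269.46315789] [354 264  12  12  95] [[ 0.37357595 -0.30887034  0.045     ]]
top mark [[ 0.5012 -0.2564  0.045 ]]
side mark [[ 0.4875 -0.2659  0.045 ]]
side column_near [[ 0.3585 -0.3182  0.045 ]]
side column_far [[ 0.6759 -0.2015  0.045 ]]
side mat [[ 0.4381 -0.0474  0.    ]]
side rack [[0.5203 0.2228 0.    ]]
top mat [[ 0.4462 -0.0466  0.    ]]
top rack [[0.527  0.2168 0.    ]]
top column_near [[ 0.3537 -0.3212  0.045 ]]
R [[-0.96, 0.29, -0.0], [0.29, 0.96, 0.0], [0.0, 0.0, -1.0]]
rack yaw 0.10428254
```

View pics/rack.png

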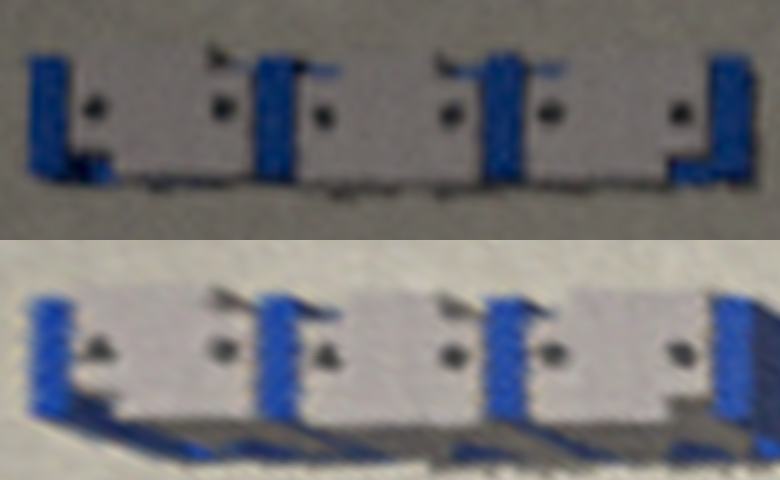

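Rectified rack view (left = +y, up = +x). Left cap (155,115) has cuts at (+x,-y) and (-x,+y), so it is B. Middle cap (390,115) has both cuts at +x, so it is C. Right cap (620,115) has cuts at (+x,+y) and (-x,-y), so it is A, in slot y=-76. Next I measure the clamp.

```bash
python3 - <<'E'
from h import *
T=np.load("pics/top0.npy");S=np.load("pics/side0.npy")
def col(c,im):
    hsv=cv2.cvtColor(im,cv2.COLOR_RGB2HSV)
    b=((hsv[...,0]>100)&(hsv[...,0]<130)&(hsv[...,1]>140)).astype(np.uint8)
    n,l,st,cn=cv2.connectedComponentsWithStats(b)
    out=[]
    for i in range(1,n):
        w=back(c,cn[i],.045)[0]
        if st[i,4]>15 and w[1]<-.15 and w[1]>-.4 and .3<w[0]<.75: out.append(w[:2])
    return np.array(out)
for c,im in(("top",T),("side",S)):
    o=col(c,im);o=o[np.argsort(o[:,0])];d=o[-1]-o[0];print(c,o.round(4).tolist(),np.linalg.norm(d),np.arctan2(d[1],d[0]))
a=[rect(im,c,(.495,-.261),.362,z,.12,.12,3200) for c,im in(("top",T),("side",S)) for z in (.075,)]
b=[rect(im,c,(.495,-.261),.362,.0,.12,.12,3200) for c,im in(("top",T),("side",S))]
cv2.imwrite("pics/clamp.png",cv2.resize(np.vstack([np.hstack(a),np.hstack(b)]),(600,600))[:,:,::-1])
E
```

```text
top [[0.3736, -0.3089], [0.6599, -0.1983]] 0.30692475823971277 0.36864478035732556
side [[0.375, -0.3094], [0.6648, -0.1973]] 0.3107577482456699 0.36901731598976856
```

View pics/clamp.png

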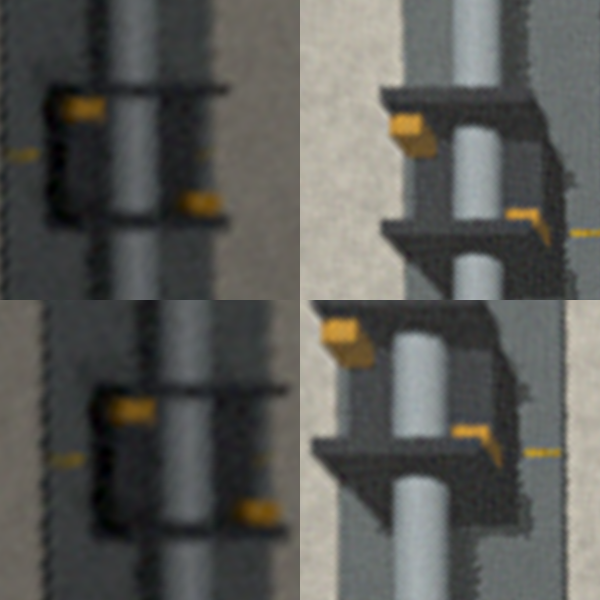

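The clamp's middle is about (0.4924,-0.2639) with yaw 0.369; from the rectified crop its plates are at rows 90 and 221 (top camera). That is good to about 2 mm and will be refined by feel. Now pick up cap A.

```bash
cat >> h.py <<'E'
RY,CY=.104,.369
A=np.array([.5274,.1438]); M=np.array([.4436,-.0462]); C=np.array([.4924,-.2639])
U=np.array([np.cos(CY),np.sin(CY)]);V=np.array([-U[1],U[0]])
def P(xy,z): return [float(xy[0]),float(xy[1]),float(z)]
def st(t=""): print(t,"t",round(read_time_s(),2),"tcp",np.round(read_eef_pos(),4),"F",np.round(read_ft_force(),1),"gap",round(read_finger_gap(),4),"gf",np.round(read_grasp_force(),1))
E
python3 - <<'E'
from h import *
for s in(-1,1):
    for n,p,y in(("rack",P(A,.12),RY),("mat",P(M,.12),CY),("clamp",P(C,.12),CY)):
        for h in ([s*np.pi/2] if n!="clamp" else [0,np.pi]):
            q=inverse_kinematics(p,Q(y+h)); print(s,n,h,None if q is None else np.round(q,2))
for h in(0,np.pi): print("mat2",h,np.round(inverse_kinematics(P(M,.12),Q(CY+h)),2))
cur=2.84
s=1
move_ptp(P(A,.20),Q(RY+np.pi/2)); st("above")
movel(P(A,.06),speed=.25)
movel(P(A,.029),speed=.1); st("down")
move_gripper(.03,60); st("grip")
f0=read_ft_force()
E
```

```text
-1 rack -1.5707963267948966 [ 0.62  0.73 -1.24  1.91  0.79  1.1   2.3 ]
-1 mat -1.5707963267948966 [-1.13  0.6   1.39  2.22 -0.74  0.95 -2.06]
-1 clamp 0 [-0.29  0.51  0.87  1.96 -0.49  0.9  -0.37]
-1 clamp 3.141592653589793 [-0.34  0.54  0.94  1.96 -0.55  0.92  2.82]
1 rack 1.5707963267948966 [-0.82  0.39  0.56  1.98 -0.27  0.85 -0.  ]
1 mat 1.5707963267948966 [-0.79  0.24  0.89  2.21 -0.27  0.79  0.64]
1 clamp 0 [-0.29  0.51  0.87  1.96 -0.49  0.9  -0.37]
1 clamp 3.141592653589793 [-0.34  0.54  0.94  1.96 -0.55  0.92  2.82]
mat2 0 [-0.84  0.26  0.94  2.21 -0.29  0.79 -0.91]
mat2 3.141592653589793 [-0.68  0.22  0.75  2.21 -0.21  0.78  2.15]
above t 3.0 tcp [0.5272 0.146  0.2   ] F [-0.3 -0.5 -1.1] gap 0.0856 gf 0.0
down t 4.17 tcp [0.5276 0.1438 0.0293] F [-0.3  0.3  0.3] gap 0.0855 gf 0.0
grip t 4.63 tcp [0.5286 0.144  0.03  ] F [ 1.  -0.2  4.2] gap 0.0429 gf 62.0
```

```bash
python3 - <<'E'
from h import *
movel(P(A,.12),speed=.12); st("lift")
im=read_camera("top");cv2.imwrite("pics/lift.png",cv2.resize(im[130:270,130:390,::-1],None,fx=3,fy=3,interpolation=cv2.INTER_CUBIC))
move_ptp(P(M,.12),Q(CY+np.pi/2)); st("mat")
movel(P(M,.040),speed=.15)
f0=read_ft_force()[2];z=.030
while z>.019:
    movel(P(M,z),speed=.03)
    if read_ft_force()[2]-f0>3: break
    z-=.001
st(f"touch {z}")
move_gripper(.085,60); st("open")
movel(P(M,.10),speed=.25)
move_ptp(P(M,.10),Q(CY)); 
S=read_camera("side");T=read_camera("top")
cv2.imwrite("pics/mat.png",np.hstack([cv2.resize(i[a:a+90,b:b+90,::-1],(390,390),interpolation=cv2.INTER_CUBIC) for i,a,b in((T,195,220),(S,190,150))]))
st()
E
```

```text
lift t 5.54 tcp [0.5264 0.1437 0.1192] F [-1.2  0.1 -2.4] gap 0.0429 gf 61.3
mat t 6.43 tcp [ 0.4445 -0.0451  0.1201] F [ 1.1  0.6 -1.9] gap 0.0431 gf 61.3
touch 0.025999999999999995 t 8.6 tcp [ 0.4437 -0.0462  0.0269] F [-4.   0.4  9.6] gap 0.0428 gf 62.7
open t 9.09 tcp [ 0.4436 -0.0462  0.0259] F [-0.6 -0.5 -0.3] gap 0.0846 gf 0.0
 t 10.93 tcp [ 0.4433 -0.0463  0.0997] F [ 0.6  0.2 -0.2] gap 0.0849 gf 0.0
```

View pics/mat.png

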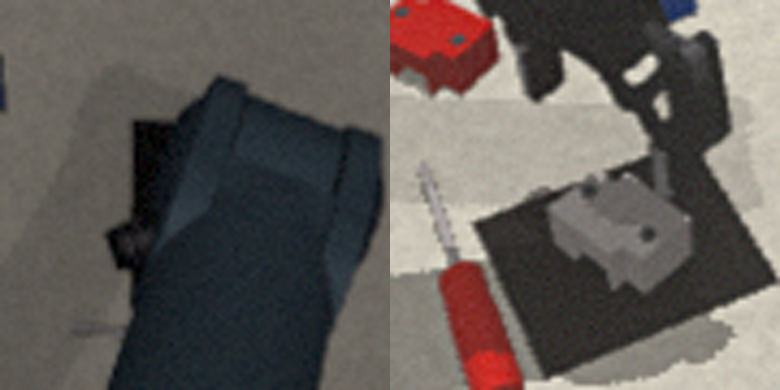

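Side view: cap A sits level and free on the mat, at about (625,230) in this picture, with its groove along the column direction. Regrip by its y sides, then feel for the clamp.

```bash
cat >> h.py <<'E'
def feel(base,d,z,start,stop,step,thr=3.):
    "move base+s*d from start to stop, return s measured at contact (or None)"
    d3=np.r_[d,0]
    movel(P(base+start*d,z),speed=.08);pause(.1);f0=np.mean([read_ft_force()@d3 for _ in range(3)])
    n=int(round(abs(stop-start)/step));sg=np.sign(stop-start)
    for i in range(1,n+1):
        s=start+sg*step*i;movel(P(base+s*d,z),speed=.03)
        f=read_ft_force()@d3-f0
        if f*sg<-thr:
            m=(read_eef_pos()[:2]-base)@d;print("contact cmd",round(s,4),"meas",round(m,4),"dF",round(f,1));return m
    print("none",f);return None
E
python3 - <<'E'
from h import *
movel(P(M,.055),speed=.2); movel(P(M,.026),speed=.06); st("down")
move_gripper(.05,60); st("grip")
movel(P(M,.14),speed=.2); st("lift")
B=C-.064*U
move_ptp(P(B,.14),Q(CY)); movel(P(B,.083),speed=.15); st("pre")
x=feel(C,U,.083,-.064,-.040,.001)
if x is not None:
    movel(P(C+(x-.005)*U,.083),speed=.05)
    b=C+(x-.005)*U
    movel(P(b,.073),speed=.05); st("low")
    y1=feel(b,V,.073,0,.006,.0007); movel(P(b,.073),speed=.05)
    y2=feel(b,V,.073,0,-.006,.0007); movel(P(b,.073),speed=.05)
    movel(P(b,.083),speed=.1)
    print(x,y1,y2)
st()
E
```

```text
down t 11.93 tcp [ 0.4435 -0.0463  0.0258] F [ 0.  -0.1 -0.3] gap 0.085 gf 0.0
grip t 12.29 tcp [ 0.4441 -0.0462  0.0266] F [-0.8  1.1  6.6] gap 0.0591 gf 65.0
lift t 13.01 tcp [ 0.4427 -0.0457  0.1393] F [ 0.5 -0.1 -2.2] gap 0.0589 gf 64.6
pre t 14.49 tcp [ 0.4332 -0.2861  0.083 ] F [-0.2 -0.3 -1.6] gap 0.0593 gf 64.6
contact cmd -0.049 meas -0.0508 dF -6.0
low t 19.23 tcp [ 0.4402 -0.2836  0.0724] F [ 0.6 -0.2 -1.8] gap 0.0588 gf 64.6
contact cmd 0.0056 meas 0.0047 dF -3.9
contact cmd -0.0056 meas -0.0041 dF 4.2
-0.05080366730871049 0.004704629132826226 -0.004087904716011233
 t 24.69 tcp [ 0.4413 -0.2852  0.084 ] F [-1.   0.2 -1.2] gap 0.0588 gf 64.7
```

```bash
python3 - <<'E'
from h import *
D=C+.0006*U+.0003*V
b=C-.0558*U
movel(P(b,.115),speed=.15);movel(P(D,.115),speed=.15);movel(P(D,.102),speed=.06);pause(.1)
f0=np.array(read_ft_force());st("pre")
z=.102
while z>.0685:
    z-=.002;movel(P(D,z),speed=.04)
    df=np.array(read_ft_force())-f0;e=read_eef_pos()
    print(round(z,3),np.round(e[2],4),np.round([df[:2]@U,df[:2]@V,df[2]],1),np.round([(e[:2]-C)@U*1e3,(e[:2]-C)@V*1e3],1))
    if df[2]>6: break
st()
E
```

```text
pre t 26.05 tcp [ 0.4925 -0.2637  0.1019] F [ 0.4  0.7 -1.7] gap 0.0589 gf 64.7
0.1 0.1 [-0.  -0.7  0.1] [0.6 0.3]
0.098 0.0979 [ 0.3 -0.5 -0.1] [0.6 0.4]
0.096 0.0958 [-0.1 -0.1  0.7] [0.5 0.4]
0.094 0.0939 [-0.3 -0.8  0.4] [0.5 0.4]
0.092 0.0918 [-1.4 -0.1  0.5] [0.5 0.4]
0.09 0.0898 [-0.6 -1.1  0.2] [0.5 0.4]
0.088 0.0878 [-0.5 -0.5  0.1] [0.5 0.4]
0.086 0.0859 [-0.2 -1.  -0.5] [0.5 0.4]
0.084 0.0838 [-0.8 -1.3  0.3] [0.5 0.4]
0.082 0.0818 [-0.4 -0.9 -0.2] [0.5 0.5]
0.08 0.0798 [-0.8 -0.6  0.8] [0.5 0.4]
0.078 0.0778 [-1.9  0.3 -0.2] [0.6 0.4]
0.076 0.0759 [-0.7 -1.1  0.3] [0.5 0.4]
0.074 0.0738 [-1.3  0.3  0.7] [0.5 0.4]
0.072 0.0718 [-0.4 -1.1 -0.3] [0.5 0.5]
0.07 0.0698 [-0.5 -0.8 -0.2] [0.5 0.4]
0.068 0.0687 [-0.9  0.6  5.9] [ 0.8 -0.1]
 t 30.3 tcp [ 0.4932 -0.2637  0.0687] F [-0.7  0.9  4.2] gap 0.0591 gf 65.5
```

Contact came at the home height (TCP z about 0.069). Release, back off and check.

```bash
python3 - <<'E'
from h import *
move_gripper(.083,40);pause(.1);e=read_eef_pos();st("open")
movel(P(e[:2],.16),speed=.2)
move_ptp([.42,.0,.3],Q(CY));st("away")
T=read_camera("top");S=read_camera("side")
a=[rect(i,c,(.492,-.263),CY,.075,.12,.12,3200) for c,i in(("top",T),("side",S))]
r=cv2.resize(T[130:270,130:270],(384,384));r2=cv2.resize(S[130:230,130:230],(384,384),interpolation=cv2.INTER_CUBIC)
cv2.imwrite("pics/fin.png",cv2.resize(np.vstack([np.hstack(a),np.hstack([r,r2])]),(600,600))[:,:,::-1])
E
```

```text
open t 30.77 tcp [ 0.4928 -0.2634  0.0679] F [-0.3  0.2  0.5] gap 0.0831 gf 0.0
away t 32.55 tcp [ 4.197e-01 -4.000e-04  2.994e-01] F [-0.7 -0.6  0.5] gap 0.083 gf 0.0
```

View pics/fin.png

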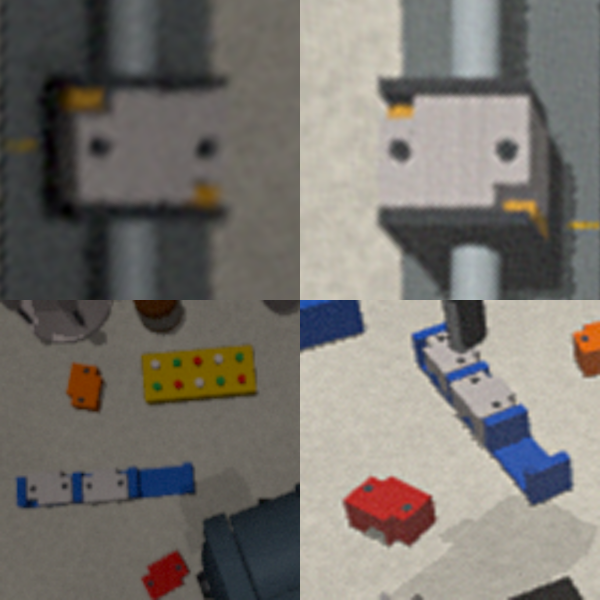

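The cap (150,147) is flush with the end plates and both brass posts sit in its cut corners. The other two caps are still in the rack, and the bystanders in view have not moved.

```bash
python3 -c "
from bench import *
print(sign_off())"
```

```text
the job is handed in; nothing more can be done
None
```

Cap A is fully home over the brass posts and released. It was lifted out by its ends, set down level on the mat and regripped by its other two sides. The other two caps are still in the rack, and the job was handed in at about 33 s.

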